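Fit a tea caddy's nested lids, then lift off only the outer one

ROBOT

A 6-joint arm with a two-finger parallel gripper is mounted at the origin on the work surface. World frame = base frame: x ahead of the robot, y to its left, z up, the work surface at z = 0. Lengths are in mm, angles in rad, forces in N, time in s.
With the tool pointing down it reaches from about 300 to 775 mm from the base axis. Payload 14.6 kg.
Tool frame: the origin (TCP) lies on the centre line of the jaws, within the pads' length; the fingertips stand manip.tcp_to_tips ahead of it and the grasp point (between the pads) lies 5 mm behind it (manip.tcp_to_tips is the distance from the TCP to the fingertips, in mm); z points along the fingers, y is the direction in which the jaws open and shut (so a half turn about z gives the same grasp; the last joint's range is limited). The gripper opens to 94 mm and grips with 3 to 60 N. Pads are 16 mm wide; open, the fingers measure 119 mm over their backs; the gripper's body (75 mm by 177 mm) begins 78 mm behind the grasp point.
Start: joints at [1.035, 0.3, 1.521, -0, 1.321, -0.067], TCP at [248.495, 490.652, 219.446] pointing down, gripper open.
Joint ranges: [-3.03, 3.03], [-0.79, 2.21], [0.23, 2.52], [-1.04, 4.18], [0, 3.07], [-2.55, 2.55]. Speed limits (rad/s): [2.22, 2.22, 2.57, 3.14, 3.14, 3.14].

INTERFACE

Orientations are given as [roll, pitch, yaw] about the fixed x, y, z axes, in that order (R = Rz(yaw) Ry(pitch) Rx(roll)).
In Python, from cell import manip, optics, workorder gives the robot as it stands. The module is installed in compiled form; this text tells all that it offers.
- The arm moves only by the tool jog_arm, never from a script. Its argument "deltas" is text: rows parted by semicolons, each of 5 numbers parted by spaces: the shift along the tool's x, y, z in mm, then the turn about the tool's z in rad, then the finger opening in mm, from 0 to 94. In form: tx ty tz twist grip; .... A call has exactly 10 rows; each row is the pose to reach, as a shift and turn from the pose commanded when the call began, along the tool's axes at that moment; what a row does not reach only later rows make up. A row lasts 1/8 s, in which the tool goes at most 62.5 mm and 10.7 degrees, less where a joint would pass 70% of its speed; a pose out of reach is approached as far as the arm can. A call with a gripper value outside its range is refused whole. The fingers move at their own pace and stop on an object; "squeeze" is the grip in N (left out, the last holds). Time passes only in rows, so rows that repeat a pose let the fingers close, or fill a call up. It gives the time, the measured TCP pose, the force and the opening at its end, in the units of the state.
- manip.read_state(): the state, without advancing time (a new reading comes with each control period).
- optics.camera(name): name is "side" or "top"; returns (picture, depth): 480x640x3 uint8, red, green, blue; 480x640 float32, mm along the optical axis (not along the pixel's ray), 0 where there is no reading.
- optics.get_calibration(name): a dict with "intrinsics" (3x3 intrinsics, pixels), "dist_coeffs" ([k1, k2, p1, p2, k3] as OpenCV has them; the pictures are not rectified), "R" (3x3) and "t" (3): a world point X has camera coordinates R X + t. Camera axes: x right, y down, z forward; pixel columns grow to the right and rows downward; lengths in mm; the calibration is good to about 2 mm. A picture is of the moment at which its call begins. get_calibration takes no time and is no camera call.
- workorder.sign_off(): hands the job in, once; it reports no verdict.
The state is a dict: "clock": time; "joints": joint angles; "qd": joint speeds; "effort": joint torques, N m; "eef_pos": TCP position; "eef_rot": TCP orientation; "wrist_force": force on the tool from outside, world axes, zero at the start; "moment": the same for the moment, N m; "finger_gap": finger opening in mm.
Only numpy, scipy, OpenCV 4.12 (cv2) and the standard library are available. Lean on these libraries where they do the work, as an engineer would, in place of code of your own. Each camera call takes 0.05 s, during which the arm holds its last target.

TASK

The tea caddy has just been refilled and its two nested lids are waiting on the steel trivet: carry the pair over together by the inner lid's knob and lower it gently into the caddy's neck until the inner lid is fully seated, without letting it drop, then let go of the knob. Next, to show that the inner lid sits properly, take hold of the wooden outer lid and lift it alone off the knob, leaving the inner lid seated and undisturbed, and finish still holding the outer lid level and still in the gripper, about 10 cm above where it sat. Leave the caddy where it stands, do not part the two lids anywhere else, and leave the other things on the counter alone.

Things in the scene. Friction and masses are not known exactly. Their poses are not given: they have to be found in the camera images.
- inner_lid: Steel inner lid, round, 140 g. Origin: centre of its underside, z up. Plug 39 mm dia from 0 to 20 mm up (foot tapered), flange 57 mm dia 20 to 26, straight round knob 18 mm dia 26 to 60. Starts on the trivet's hub; the knob sticks 30 mm out through the outer lid, and lifted by it the flange carries the outer lid. Seated, the flange is on the caddy's rim, this origin 72 mm above the caddy's.
- outer_lid: Dark wooden outer lid, round cap open below, 60 g. Origin: centre of its lower edge, z up. 66 mm outside dia, 28 mm high, wall 3, top 4 mm with a 26 mm hole for the knob. Nested, its top lies loosely (1.5 mm side play) on the inner lid's flange, its origin 2 mm above the inner lid's, 74 above the caddy's when on it. Grip it across the outside; it clears the knob after rising 58 mm.
- caddy: White ceramic tea caddy, loose, 600 g. Origin: centre of its underside, z up. Body 84 mm dia up to 58 mm, shoulder sloping in to 68, then a neck 51 mm dia with its rim at 92 mm. Open mouth 45 mm dia, 24 deep. With the lids on, the outer lid's wall surrounds the neck and ends 6 mm above the shoulder. Swaps places with the sugar bowl between starts: it has the narrow neck.
- trivet: Round steel trivet like a spoked wheel, loose, 700 g, 140 mm diameter, flat hub 68 mm diameter whose top is 12 mm above the counter. Origin: centre of its underside; z up.
- sugar_bowl: White ceramic sugar bowl, bystander: wide open, neckless, 92 mm across the rim, 66 mm high. Origin: centre of its underside.
- egg_cup: Red plastic egg cup, bystander, 50 mm across, 62 mm high. Origin: centre of its underside.
- mug: Blue ceramic mug, bystander, 78 mm across plus a handle on its +y side, 85 mm high. Origin: centre of its underside.
- salt: Small glass salt jar, bystander, 38 mm across, 75 mm high. Origin: centre of its underside.
- spoon: Steel spoon lying flat, bystander, 150 mm long along its x axis. Origin: centre of its underside.
There are look-alikes about, which are no part of the job. What is shaped like the inner_lid but orange is not meant.

How it is judged (in metres and radians):
On the way, in this order (a step that is already met when the one before it is completed fails the run):
1. both lids sit nested on the caddy, the inner lid fully seated and its knob let go (z of inner_lid in the frame of caddy between 0.068 and 0.0755 m and horizontal distance between inner_lid and caddy below 0.007 m and angle between each of inner_lid, caddy, outer_lid's own z axis and vertical below 0.1 rad and z of outer_lid in the frame of inner_lid below 0.006 m and contact force between the fingers and inner_lid below 0.05 N), for 0.3 s.
2. the fingers have lifted the outer lid alone clear of the knob (z of inner_lid in the frame of caddy between 0.068 and 0.0755 m and horizontal distance between inner_lid and caddy below 0.007 m and angle between each of inner_lid, caddy's own z axis and vertical below 0.1 rad and z of outer_lid in the frame of inner_lid above 0.065 m and contact force between the fingers and outer_lid above 0.5 N), for 0.2 s.
At the end, for the whole second after the job is handed in: The fingers hold the outer lid still, level within 0.2 rad, clear of inner lid and caddy, its lower edge 150 to 240 mm above the counter; the inner lid is untouched and at rest, seated in the upright caddy (origin 68 to 75.5 mm above the caddy's, within 7 mm of its axis, tilt under 0.1 rad) (z of inner_lid in the frame of caddy between 0.068 and 0.0755 m and horizontal distance between inner_lid and caddy below 0.007 m and angle between each of inner_lid, caddy's own z axis and vertical below 0.1 rad and height (world z) of outer_lid between 0.15 and 0.24 m and angle between outer_lid's own z axis and vertical below 0.2 rad and contact force between the fingers and outer_lid above 0.5 N and contact force between each of outer_lid, the fingers and inner_lid below 0.05 N and contact force between outer_lid and caddy below 0.05 N and linear speed of each of outer_lid, inner_lid, caddy below 0.02 m/s); the arm keeps its last pose, push and grip.
It fails at once if the lids are parted (outer lid over 12 mm up from its nested place) while the inner lid is not seated in the caddy (z of outer_lid in the frame of inner_lid above 0.014 m and (z of inner_lid in the frame of caddy above 0.0765 m or horizontal distance between inner_lid and caddy above 0.009 m or angle between inner_lid's own z axis and vertical above 0.13 rad)).
It fails at once if the inner lid is let go more than 13 mm above its seat (height (world z) of inner_lid above 0.085 m and contact force between the fingers and inner_lid below 0.02 N).
It fails at once if the inner lid is banged or rammed into the caddy (over 35 N) (contact force between inner_lid and caddy above 35 N).
It fails at once if the caddy is shifted by more than 30 mm or tipped (distance of caddy from where it was at the start of the episode above 0.03 m or angle between caddy's own z axis and vertical above 0.3 rad).
It fails at once if a bystander is shifted by more than 25 mm, or the trivet by more than 40 mm (distance of any of sugar_bowl, egg_cup, mug, salt, spoon from where it was at the start of the episode above 0.025 m or distance of trivet from where it was at the start of the episode above 0.04 m).
It also fails if it takes over 58 s, if anything falls off the work surface, if the arm or the gripper's body presses on something with over 40 N, if the wrist force passes 120 N, or if a joint passes its speed limit or range.

## Working session

There is one attempt and no reset: what is moved stays moved. The work goes in short steps, Python scripts to look and compute and a tool call to move; the robot and the scene stay as the last step left them, time stands still between calls to the robot, and variables do not carry over. Pictures are saved under pics/ and viewed, and the job is handed in when it is done.

Besides the shell and the picture viewer there is one more tool, called by a JSON object that holds its "method" and its "body". jog_arm: Moves the arm, as the interface text tells. Its arguments: {"type":"object","properties":{"deltas":{"type":"string"},"squeeze":{"type":"number"}},"required":["deltas"]}

```bash
mkdir -p pics; python3 - <<'E'
from cell import manip, optics, workorder
import cv2,numpy as np
print(manip.read_state(), manip.tcp_to_tips)
for n in("side","top"):
    p,d=optics.camera(n); cv2.imwrite(f"pics/{n}0.png",p[:,:,::-1]); np.savez(f"{n}0.npz",p=p,d=d)
    c=optics.get_calibration(n); print(n,c)
E
```

```text
{'clock': 0.0, 'joints': array([ 1.03541324e+00,  3.00466706e-01,  1.52158751e+00,  4.61813396e-05,
        1.32071170e+00, -6.65810303e-02]), 'qd': array([ 0.00134844,  0.00066415, -0.00202646, -0.00048876,  0.00043534,
        0.00022052]), 'effort': array([-7.10503482e-04, -5.31806803e+01, -3.52747250e+01,  7.07675633e-02,
        2.43817287e-02, -5.17507726e-05]), 'eef_pos': array([248.35414054, 490.45212949, 218.88601499]), 'eef_rot': array([-3.14042496e+00, -1.22691664e-04,  2.67277907e+00]), 'wrist_force': array([-0.01211507,  0.54344589, -0.07032209]), 'moment': array([-0.00057543,  0.00541646,  0.01389202]), 'finger_gap': 93.97079807947209} 14.0
side {'intrinsics': array([[567.79315971,   0.        , 321.71182069],
       [  0.        , 567.79315971, 241.81236243],
       [  0.        ,   0.        ,   1.        ]]), 'dist_coeffs': array([0.03292384, 0.        , 0.        , 0.        , 0.        ]), 'R': array([[ 0.95146773, -0.30769296, -0.00584794],
       [-0.21292941, -0.64447644, -0.73437809],
       [ 0.22219411,  0.69998226, -0.67871542]]), 't': array([-514.14954089,  145.14718531,  965.94042954])}
top {'intrinsics': array([[515.31976237,   0.        , 318.12251245],
       [  0.        , 515.31976237, 235.89967196],
       [  0.        ,   0.        ,   1.        ]]), 'dist_coeffs': array([-0.08452429,  0.        ,  0.        ,  0.        ,  0.        ]), 'R': array([[-0.01358362, -0.99961798, -0.02407034],
       [-0.99632159,  0.01556793, -0.08426704],
       [ 0.08460957,  0.02283715, -0.99615244]]), 't': array([  27.75862951,  552.20363941, 1210.59646443])}
```

View pics/side0.png

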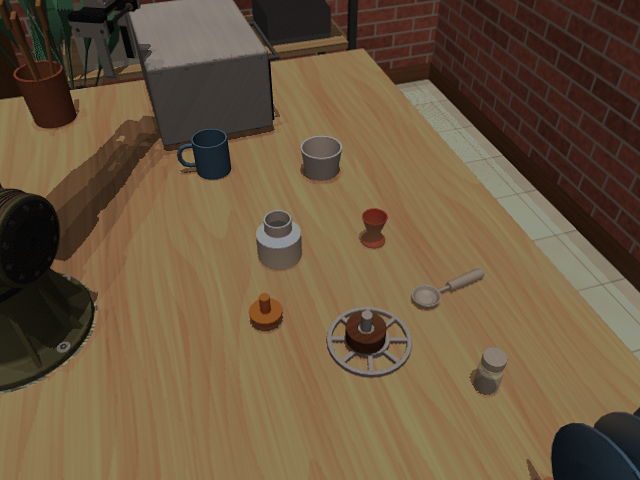

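View pics/top0.png

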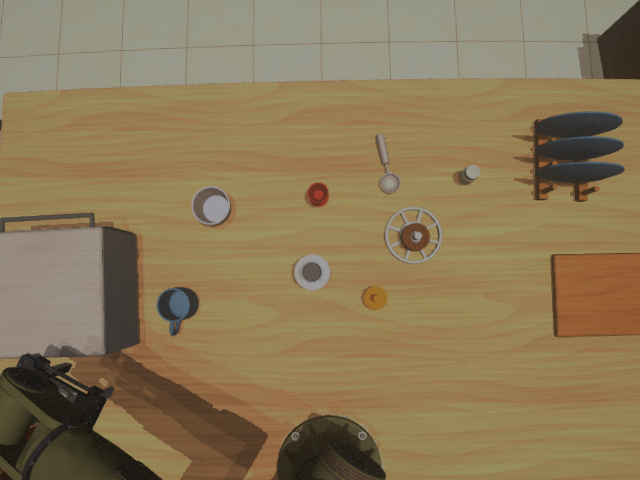

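Top view: the caddy with its narrow neck is at about (312,271), the trivet hub, lid and knob at about (415,236), and the orange decoy at (375,297). The sugar bowl is at (211,206). Side view: caddy (279,240), lid pair (367,330).

```bash
cat > h.py <<'E'
import numpy as np,cv2
from cell import optics
def cloud(n,d,box=None):
    c=optics.get_calibration(n);v,u=np.mgrid[0:480,0:640]
    uv=np.stack([u.ravel(),v.ravel()],1).astype(float)
    x=cv2.undistortPoints(uv.reshape(-1,1,2),c["intrinsics"],c["dist_coeffs"]).reshape(-1,2)
    z=d.ravel().astype(float);P=np.c_[x*z[:,None],z]
    X=(P-c["t"])@c["R"]; X[z==0]=np.nan
    return X.reshape(480,640,3)
def ray(n,uv,z):
    c=optics.get_calibration(n)
    x=cv2.undistortPoints(np.array(uv,float).reshape(-1,1,2),c["intrinsics"],c["dist_coeffs"]).reshape(-1,2)
    r=np.c_[x,np.ones(len(x))]@c["R"];o=-c["R"].T@c["t"]
    return o+r*((z-o[2])/r[:,2])[:,None]
def proj(n,X):
    c=optics.get_calibration(n);r,_=cv2.Rodrigues(c["R"])
    return cv2.projectPoints(np.array(X,float).reshape(-1,1,3),r,c["t"],c["intrinsics"],c["dist_coeffs"])[0].reshape(-1,2)
E
python3 - <<'E'
from h import *
for n in("top","side"):
    f=np.load(n+"0.npz");X=cloud(n,f["d"])
    wins={"top":dict(cad=(285,340,245,295),lid=(380,450,205,268)),"side":dict(cad=(250,310,205,270),lid=(325,415,305,375))}[n]
    for k,(a,b,c,d) in wins.items():
        P=X[c:d,a:b].reshape(-1,3)
        print(n,k,[ (z,int(((P[:,2]>=z)&(P[:,2]<z+6)).sum()),P[(P[:,2]>=z)&(P[:,2]<z+6)][:,:2].mean(0).round(1)) for z in range(-6,110,6) if ((P[:,2]>=z)&(P[:,2]<z+6)).any()])
        # enlarge
        img=f["p"][c:d,a:b,::-1]
        cv2.imwrite(f"pics/z_{n}_{k}.png",cv2.resize(img,None,fx=8,fy=8,interpolation=cv2.INTER_NEAREST))
E
```

```text
top cad [(-6, 817, array([476. ,  38.5])), (0, 870, array([475.1,  34.8])), (6, 12, array([477.7,  42.8])), (18, 1, array([451.7,  -4.8])), (48, 5, array([488.3,  27.6])), (54, 154, array([465.3,  34.8])), (60, 365, array([467.9,  33.3])), (66, 375, array([467.2,  32.1])), (72, 24, array([462.5,  33.5])), (78, 6, array([470. ,  53.8])), (84, 31, array([463. ,  41.2])), (90, 58, array([469. ,  31.8])), (96, 3, array([475.7,  26. ]))]
top lid [(-6, 1467, array([ 549.1, -215.7])), (0, 1443, array([ 550., -216.])), (6, 669, array([ 553.8, -209.8])), (12, 138, array([ 560.2, -202.8])), (18, 11, array([ 535.9, -188.6])), (24, 7, array([ 536.4, -185.7])), (30, 30, array([ 538.2, -198.3])), (36, 300, array([ 547.6, -208.2])), (42, 237, array([ 546.6, -210.2])), (48, 3, array([ 553.8, -198.7])), (54, 4, array([ 540.8, -205.8])), (60, 5, array([ 545.6, -202.9])), (66, 29, array([ 547.6, -210.1])), (72, 20, array([ 547., -209.]))]
side cad [(-6, 865, array([486.5,  97.3])), (0, 876, array([483.1,  90.8])), (6, 100, array([460.8,   1.4])), (12, 105, array([460.1,   0.5])), (18, 97, array([458. ,
[... 247 characters left out ...]
array([463.4,  15.2])), (66, 262, array([464.5,  30.6])), (72, 127, array([464.9,  29.3])), (78, 127, array([466.4,  31. ])), (84, 135, array([465.6,  30.9])), (90, 116, array([464.6,  33. ]))]
side lid [(-6, 1907, array([ 558. , -216.9])), (0, 1272, array([ 556.8, -206.9])), (6, 1569, array([ 552. , -220.7])), (12, 138, array([ 549.2, -225.6])), (18, 88, array([ 534.9, -236.3])), (24, 98, array([ 534.4, -235.1])), (30, 94, array([ 534.4, -233.1])), (36, 616, array([ 543.2, -218.4])), (42, 322, array([ 543.8, -215.8])), (48, 23, array([ 542.7, -218.6])), (54, 28, array([ 543.6, -218.5])), (60, 27, array([ 542.2, -218.1])), (66, 65, array([ 545.2, -213.8])), (72, 32, array([ 544.7, -213.8]))]
```

```bash
python3 - <<'E'
import cv2,numpy as np
ims=[cv2.resize(cv2.imread(f"pics/z_{n}_{k}.png"),(390,290)) for n in("top","side") for k in("cad","lid")]
cv2.imwrite("pics/m.png",np.vstack([np.hstack(ims[:2]),np.hstack(ims[2:])]))
E
```

```text
(no output)
```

View pics/m.png

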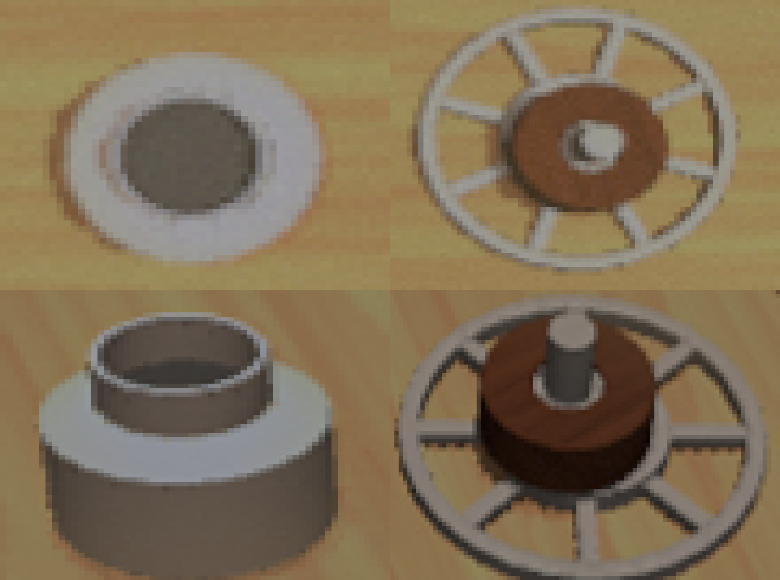

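```bash
cat > ov.py <<'E'
from h import *
t=np.linspace(0,2*np.pi,73)
def circ(x,y,z,r): return np.c_[x+r*np.cos(t),y+r*np.sin(t),0*t+z]
def over(n,img,win,rings,S=8):
    a,b,c,d=win; im=cv2.resize(np.ascontiguousarray(img[c:d,a:b,::-1]),None,fx=S,fy=S,interpolation=cv2.INTER_CUBIC)
    for X,col in rings:
        q=(proj(n,X)-[a,c]+.5)*S
        cv2.polylines(im,[np.round(q*16).astype(np.int32)],False,col,1,cv2.LINE_AA,4)
    return im
E
cat > ovr.py <<'E'
import sys;from ov import *
cx,cy,tx,ty,lx,ly=map(float,sys.argv[2:8])
out=[]
for n in("top","side"):
    f=np.load(n+"0.npz")
    w=dict(top=((287,337,246,296),(388,438,212,262)),side=((250,310,207,267),(335,400,302,367)))[n]
    R=[(circ(cx,cy,58,42),(0,0,255)),(circ(cx,cy,92,25.5),(0,255,0)),(circ(cx,cy,0,42),(255,0,0)),(circ(cx,cy,92,22.5),(0,255,255))]
    L=[(circ(lx,ly,42,33),(0,0,255)),(circ(lx,ly,14,33),(255,0,0)),(circ(tx,ty,72,9),(0,255,0)),(circ(lx,ly,42,13),(0,255,255))]
    out.append(np.hstack([cv2.resize(over(n,f["p"],ww,r),(400,300)) if 0 else cv2.resize(over(n,f["p"],ww,r),(300,300)) for ww,r in zip(w,(R,L))]))
cv2.imwrite(sys.argv[1],np.vstack(out))
E
python3 ovr.py pics/o1.png 466 32 546.5 -212 546.5 -212
```

```text
(no output)
```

View pics/o1.png

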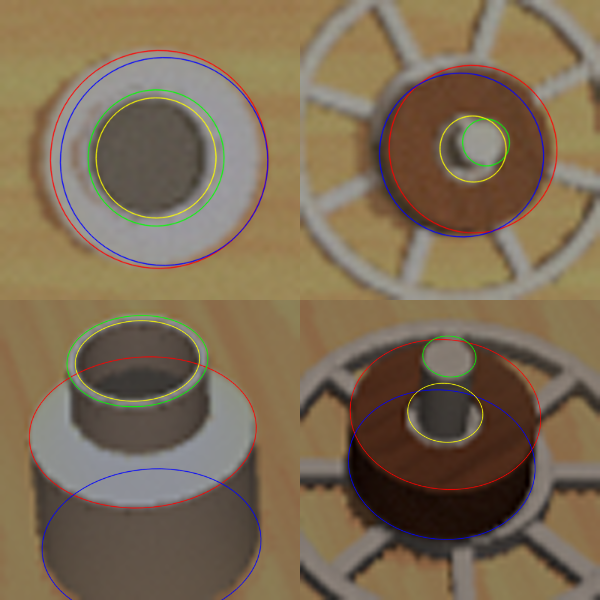

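Cameras agree in x; in y the top view reads about 2-3 mm more than the side view. Caddy is near (466,34) and the knob near (546,-211). I'll move over and check against the gripper in view.

{"method": "jog_arm", "body": {"deltas": "-40 -34 0 0.1 94; -83 -70 0 0.25 94; -127 -107 0 0.4 90; -170 -143 0 0.55 80; -214 -180 0 0.7 70; -258 -217 0 0.85 60; -302 -254 0 1.0 50; -346 -291 0 1.1 50; -390 -328 0 1.102 50; -434 -365 0 1.102 50", "squeeze": 10}}

```text
clock: 1.35
eef_pos: [471.1, -33.0, 219.4]
eef_rot: [-3.142, -0.0, 1.571]
wrist_force: [0.9, 0.9, 0.3]
finger_gap: 49.9
```

{"method": "jog_arm", "body": {"deltas": "-35 15 0 0 50; -75 32 10 0 50; -115 49 30 0 50; -150 64 50 0 50; -177 75 70 0 50; -177 75 80 0 50; -177 75 90 0 50; -177 75 100 0 50; -177 75 100 0 50; -177 75 100 0 50"}}

```text
clock: 2.6
eef_pos: [546.0, -207.8, 120.0]
eef_rot: [3.141, 0.0, 1.571]
wrist_force: [1.0, -0.3, 0.4]
finger_gap: 50.0
```

```bash
python3 - <<'E'
from ov import *
from cell import manip
s=manip.read_state();p=s["eef_pos"];print(p,s["wrist_force"])
o=[]
for n,w in(("top",(380,450,202,272)),("side",(325,405,265,345))):
    f,d=optics.camera(n);np.savez(n+"1.npz",p=f,d=d)
    x,y,z=p
    tip=np.array([[x-25,y-8,z-14],[x-25,y+8,z-14],[x+25,y+8,z-14],[x+25,y-8,z-14]])
    tip=np.vstack([tip,tip[:1]])
    R=[(tip,(0,0,255)),(circ(546,-211,72,9),(0,255,0)),(circ(546,-211,42,33),(255,0,0))]
    o.append(cv2.resize(over(n,f,w,R),(400,400)))
cv2.imwrite("pics/o2.png",np.hstack(o))
E
```

```text
[ 545.97113947 -207.82399054  120.02704852] [ 0.95478429 -0.33937481  0.41353815]
```

View pics/o2.png

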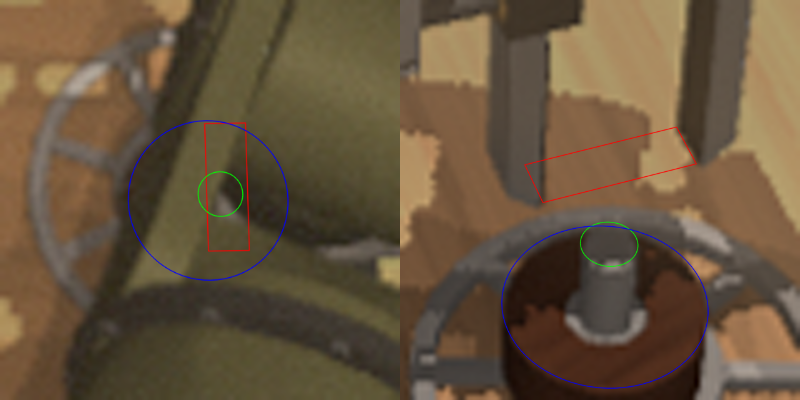

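Fingertips land within about 1 mm of the predicted place in the side view. The knob top (608,243 in the right panel) is about 3 mm towards -y from the TCP. Descending around the knob.

{"method": "jog_arm", "body": {"deltas": "-4 0 10 0 50; -4 -0.5 20 0 50; -4 -0.5 30 0 50; -4 -0.5 40 0 50; -4 -0.5 48 0 50; -4 -0.5 55 0 50; -4 -0.5 59 0 50; -4 -0.5 59 0 50; -4 -0.5 59 0 30; -4 -0.5 59 0 30"}}

```text
clock: 3.95
eef_pos: [545.4, -212.1, 60.7]
eef_rot: [3.141, 0.0, 1.571]
wrist_force: [1.1, 1.0, -0.5]
finger_gap: 33.5
```

```bash
python3 - <<'E'
from ov import *
from cell import manip
s=manip.read_state();p=s["eef_pos"];print(p,s["wrist_force"],s["finger_gap"])
n="side";f,d=optics.camera(n);x,y,z=p;g=15
tip=np.array([[x-g,y-8,z-14],[x-g,y+8,z-14],[x+g,y+8,z-14],[x+g,y-8,z-14],[x-g,y-8,z-14]])
cv2.imwrite("pics/o3.png",over(n,f,(325,405,285,345),[(tip,(0,0,255)),(circ(545.5,-211.5,72,9),(0,255,0))]))
E
```

```text
[ 545.38059977 -212.08709649   60.72642216] [ 1.06954144  1.00014048 -0.52855836] 33.48599739728457
```

View pics/o3.png

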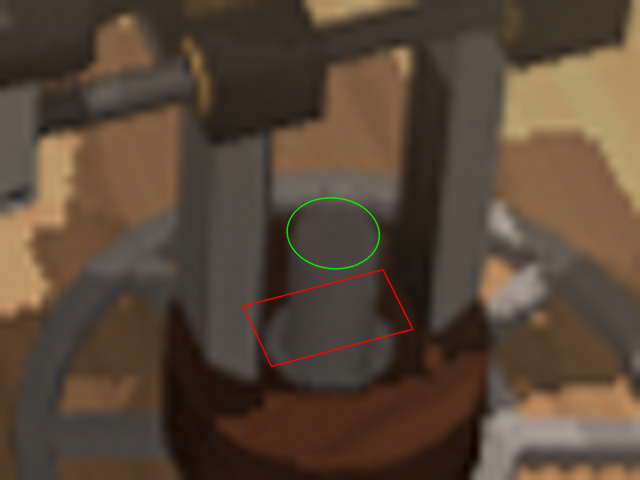

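Side view: the knob (~333,240) stands midway between the fingers and the tips are clear above the wooden top. Closing.

{"method": "jog_arm", "body": {"deltas": "0 0 0 0 10; 0 0 0 0 10; 0 0 0 0 10; 0 0 0 0 10; 0 0 0 0 10; 0 0 0 0 10; 0 0 -5 0 10; 0 0 -15 0 10; 0 0 -25 0 10; 0 0 -30 0 10", "squeeze": 25}}

```text
clock: 5.25
eef_pos: [545.5, -212.2, 91.5]
eef_rot: [3.141, 0.0, 1.571]
wrist_force: [-0.1, 0.7, -2.7]
finger_gap: 17.6
```

```bash
python3 - <<'E'
from ov import *
from cell import manip
s=manip.read_state();p=s["eef_pos"];print(p,s["wrist_force"],s["finger_gap"])
n="side";f,d=optics.camera(n)
cv2.imwrite("pics/o4.png",over(n,f,(325,405,270,330),[(circ(545.5,-211.5,102,9),(0,255,0))]))
E
```

```text
[ 545.53142826 -212.16732891   91.5271477 ] [-0.11865084  0.65061452 -2.74837236] 17.600818257061196
```

View pics/o4.png

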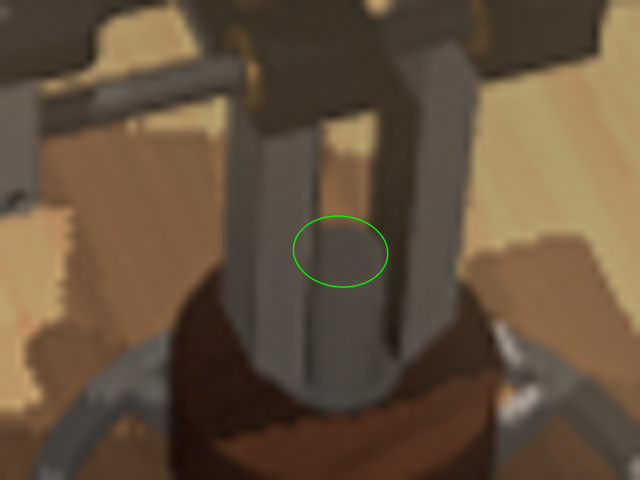

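{"method": "jog_arm", "body": {"deltas": "0 0 -20 0 10; 0 0 -45 0 10; 10 -3 -70 0 10; 30 -10 -80 0 10; 60 -20 -80 0 10; 95 -31 -80 0 10; 130 -42 -80 0 10; 165 -54 -80 0 10; 195 -64 -80 0 10; 215 -70 -80 0 10"}}

```text
clock: 6.55
eef_pos: [474.7, 4.1, 170.6]
eef_rot: [3.141, -0.0, 1.572]
wrist_force: [0.4, -0.7, -2.5]
finger_gap: 17.7
```

{"method": "jog_arm", "body": {"deltas": "15 -5 0 0 10; 24 -8 0 0 10; 29 -10 0 0 10; 30 -10 0 0 10; 30 -10 5 0 10; 30 -10 10 0 10; 30 -10 12 0 10; 30 -10 12 0 10; 30 -10 12 0 10; 30 -10 12 0 10"}}

```text
clock: 7.8
eef_pos: [465.3, 32.9, 158.6]
eef_rot: [3.141, 0.0, 1.571]
wrist_force: [0.9, 0.6, -1.4]
finger_gap: 17.4
```

```bash
cat > look.py <<'E'
import sys
from ov import *
from cell import manip
s=manip.read_state();p=s["eef_pos"];print(p.round(2),s["eef_rot"].round(4),s["wrist_force"].round(2),round(s["finger_gap"],1))
x,y,z=p;b=z-48.7;cx,cy=map(float,sys.argv[2:4]);o=[]
for n,w in(("side",(240,320,160,280)),("top",(272,352,215,335))):
    f,d=optics.camera(n);np.savez(sys.argv[1]+n+".npz",p=f,d=d)
    R=[(circ(x,y,b+2,33),(0,0,255)),(circ(x,y,b+30,33),(0,0,255)),(circ(x,y,b,19.5),(0,255,0)),(circ(x,y,b+60,9),(0,255,0)),(circ(cx,cy,92,22.5),(0,255,255)),(circ(cx,cy,58,42),(255,0,0)),(circ(cx,cy,0,42),(255,0,0))]
    o+=[cv2.resize(over(n,f,w,R if k else []),(400,600)) for k in((0,1) if n=="side" else ())]
cv2.imwrite(f"pics/{sys.argv[1]}.png",np.hstack(o))
E
python3 look.py p1 465.5 33
```

```text
[465.3   32.94 158.56] [3.1414 0.     1.5708] [ 0.94  0.64 -1.37] 17.4
```

View pics/p1.png

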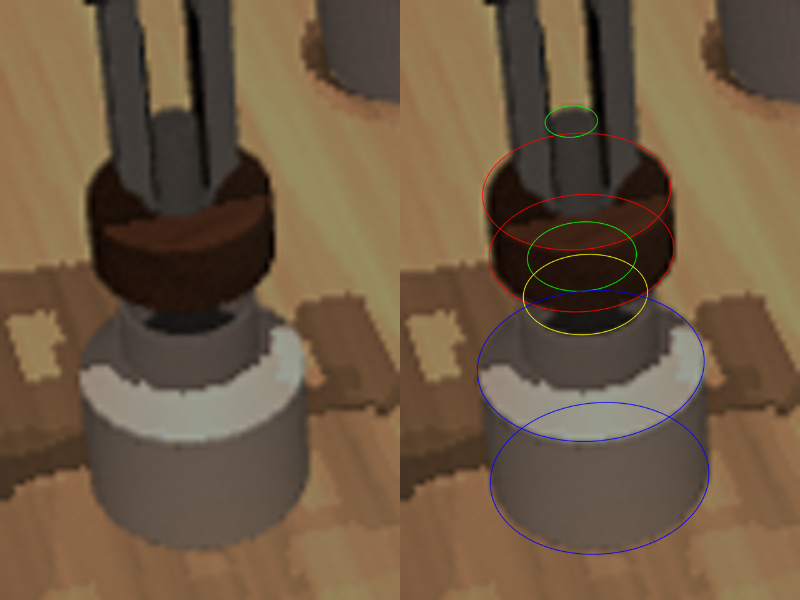

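```bash
cat > fit.py <<'E'
from ov import *
from scipy.optimize import minimize
def score(n,img,curves):
    g=cv2.GaussianBlur(img,(0,0),.8).astype(float)
    s=[]
    for X,arc in curves:
        q=proj(n,X); m=np.roll(q[:-1],1,0)-np.roll(q[:-1],-1,0)
        nn=np.c_[m[:,1],-m[:,0]];nn/=np.linalg.norm(nn,axis=1)[:,None];q=q[:-1]
        k=arc(q)
        a,b=[cv2.remap(g,(q+e*nn).astype(np.float32)[:,None,0],(q+e*nn).astype(np.float32)[:,None,1],cv2.INTER_LINEAR)[:,0] for e in(.7,-.7)]
        s.append(np.linalg.norm(a-b,axis=1)[k].mean())
    return np.mean(s)
def grid(n,img,mk,x0,y0,R=5):
    best=[]
    for dx in np.arange(-R,R+.1,.5):
        for dy in np.arange(-R,R+.1,.5):
            best.append((score(n,img,mk(x0+dx,y0+dy)),x0+dx,y0+dy))
    best=np.array(sorted(best)[::-1]);return best
allp=lambda q:np.ones(len(q),bool)
low=lambda q:q[:,1]>q[:,1].mean()
up=lambda q:q[:,1]<q[:,1].mean()
E
python3 - <<'E'
from fit import *
f=np.load("side0.npz")["p"];f1=np.load("p1side.npz")["p"]
def sh(l,b): print(l,b[0].round(2),"top8 mean",b[:8,1:].mean(0).round(2))
sh("rim",grid("side",f,lambda x,y:[(circ(x,y,92,25.5),allp),(circ(x,y,92,22.5),up)],466,33))
sh("body",grid("side",f,lambda x,y:[(circ(x,y,0,42),low),(circ(x,y,58,42),low)],466,33))
sh("cad",grid("side",f,lambda x,y:[(circ(x,y,92,25.5),allp),(circ(x,y,0,42),low),(circ(x,y,58,42),low)],466,33))
sh("cad now",grid("side",f1,lambda x,y:[(circ(x,y,0,42),low),(circ(x,y,58,42),low)],466,33))
sh("knob0",grid("side",f,lambda x,y:[(circ(x,y,72,9),up)],546,-211))
sh("olid0",grid("side",f,lambda x,y:[(circ(x,y,14,33),low),(circ(x,y,42,33),up),(circ(x,y,42,33),low)],546,-211))
b=158.56-48.7
sh("knob now",grid("side",f1,lambda x,y:[(circ(x,y,b+60,9),up)],465,33))
sh("olid now",grid("side",f1,lambda x,y:[(circ(x,y,b+2,33),low),(circ(x,y,b+30,33),low)],465,33))
f=np.load("top0.npz")["p"]
sh("T body",grid("top",f,lambda x,y:[(circ(x,y,58,42),allp)],466,34))
sh("T rim",grid("top",f,lambda x,y:[(circ(x,y,92,22.5),allp)],466,34))
sh("T knob",grid("top",f,lambda x,y:[(circ(x,y,72,9),allp)],546,-210))
sh("T olid",grid("top",f,lambda x,y:[(circ(x,y,42,33),allp)],546,-210))
E
```

```text
rim [ 43.48 465.5   30.  ] top8 mean [465.56  29.94]
body [ 43.46 466.    33.  ] top8 mean [466.06  32.94]Traceback (most recent call last):
  File "<stdin>", line 6, in <module>
  File "fit.py", line 17, in grid
    best.append((score(n,img,mk(x0+dx,y0+dy)),x0+dx,y0+dy))
                 ~~~~~^^^^^^^^^^^^^^^^^^^^^^^
  File "fit.py", line 7, in score
    q=proj(n,X); m=np.roll(q[:-1],1,0)-np.roll(q[:-1],-1,0)
  File "h.py", line 16, in proj
    c=optics.get_calibration(n);r,_=cv2.Rodrigues(c["R"])
ValueError: time passes only in moves, steps and waits
```

```bash
python3 - <<'E'
s=open('h.py').read().replace("optics.get_calibration(n)","cal(n)")
s=s.replace("def cloud","from functools import lru_cache\n@lru_cache\ndef cal(n): return optics.get_calibration(n)\ndef cloud",1)
open('h.py','w').write(s)
E
cat > f1.py <<'E'
from fit import *
f=np.load("side0.npz")["p"];f1=np.load("p1side.npz")["p"]
def sh(l,b): print(l,b[0].round(2),"top8 mean",b[:8,1:].mean(0).round(2))
sh("rim out",grid("side",f,lambda x,y:[(circ(x,y,92,25.5),allp)],466,33))
sh("rim in",grid("side",f,lambda x,y:[(circ(x,y,92,22.5),allp)],466,33))
sh("body",grid("side",f,lambda x,y:[(circ(x,y,0,42),low),(circ(x,y,58,42),low)],466,33))
sh("body0",grid("side",f,lambda x,y:[(circ(x,y,0,42),low)],466,33))
sh("body58",grid("side",f,lambda x,y:[(circ(x,y,58,42),low)],466,33))
sh("cad now",grid("side",f1,lambda x,y:[(circ(x,y,0,42),low),(circ(x,y,58,42),low)],466,33))
sh("knob0",grid("side",f,lambda x,y:[(circ(x,y,72,9),allp)],546,-211))
sh("olid0 bot",grid("side",f,lambda x,y:[(circ(x,y,14,33),low)],546,-211))
sh("olid0 top",grid("side",f,lambda x,y:[(circ(x,y,42,33),up),(circ(x,y,42,33),low)],546,-211))
b=158.56-48.7
sh("knob now",grid("side",f1,lambda x,y:[(circ(x,y,b+60,9),up)],465,33))
sh("olid now bot",grid("side",f1,lambda x,y:[(circ(x,y,b+2,33),low)],465,33))
sh("olid now top",grid("side",f1,lambda x,y:[(circ(x,y,b+30,33),low)],465,33))
f=np.load("top0.npz")["p"]
sh("T body",grid("top",f,lambda x,y:[(circ(x,y,58,42),allp)],466,34))
sh("T rim",grid("top",f,lambda x,y:[(circ(x,y,92,22.5),allp)],466,34))
sh("T knob",grid("top",f,lambda x,y:[(circ(x,y,72,9),allp)],546,-210))
sh("T olid",grid("top",f,lambda x,y:[(circ(x,y,42,33),allp)],546,-210))
E
python3 f1.py
```

```text
rim out [ 34.15 463.    29.  ] top8 mean [464.25  28.75]
rim in [ 50.26 466.    32.5 ] top8 mean [466.19  32.62]
body [ 43.46 466.    33.  ] top8 mean [466.06  32.94]
body0 [ 29.54 466.5   34.5 ] top8 mean [466.25  34.5 ]
body58 [ 59.19 466.    32.5 ] top8 mean [466.06  32.56]
cad now [ 40.35 466.    33.  ] top8 mean [466.    33.25]
knob0 [  51.   545.5 -213.5] top8 mean [ 545.5  -213.75]
olid0 bot [  58.1  545.  -213. ] top8 mean [ 545.44 -212.62]
olid0 top [  32.15  545.   -213.5 ] top8 mean [ 545.25 -213.25]
knob now [ 36.62 464.5   31.5 ] top8 mean [466.19  31.5 ]
olid now bot [ 50.67 466.5   33.5 ] top8 mean [466.38  33.19]
olid now top [ 33.39 466.    31.  ] top8 mean [465.88  31.19]
T body [ 37.69 466.5   34.5 ] top8 mean [466.56  34.56]
T rim [ 57.49 466.5   34.5 ] top8 mean [466.44  34.44]
T knob [  58.12  547.   -210.5 ] top8 mean [ 547.06 -210.56]
T olid [  41.46  545.   -208.  ] top8 mean [ 545.25 -208.5 ]
```

Side-camera and top-camera differences agree with the robot's travel to ~1.4 mm; a +0.7 mm y correction splits the difference, well within the 3 mm clearance. Now a slow descent in stages.

{"method": "jog_arm", "body": {"deltas": "0.7 0.2 0 0 10; 0.7 0.2 4 0 10; 0.7 0.2 8 0 10; 0.7 0.2 12 0 10; 0.7 0.2 15 0 10; 0.7 0.2 17 0 10; 0.7 0.2 19 0 10; 0.7 0.2 21 0 10; 0.7 0.2 23 0 10; 0.7 0.2 23 0 10"}}

```text
clock: 9.15
eef_pos: [465.4, 33.7, 135.3]
eef_rot: [-3.141, -0.0, 1.571]
wrist_force: [0.6, -0.3, -1.0]
finger_gap: 17.2
```

```bash
python3 look.py p2 466 33.5
```

```text
[465.39  33.65 135.32] [-3.1414 -0.      1.5708] [ 0.61 -0.32 -1.03] 17.2
```

View pics/p2.png

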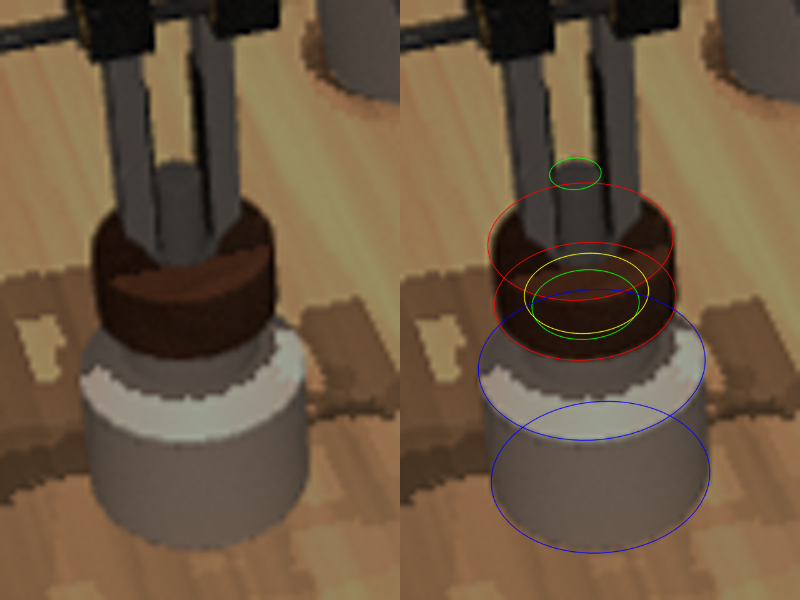

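The plug is about 5 mm into the mouth with no lateral force. In the left panel the knob top at (178,165) and lid (185,285) sit over the caddy axis. Continuing.

{"method": "jog_arm", "body": {"deltas": "0 0 2 0 10; 0 0 4 0 10; 0 0 6 0 10; 0 0 8 0 10; 0 0 9.5 0 10; 0 0 11 0 10; 0 0 12 0 10; 0 0 13 0 10; 0 0 13 0 10; 0 0 13 0 10"}}

```text
clock: 10.5
eef_pos: [465.5, 33.6, 122.5]
eef_rot: [3.142, 0.0, 1.571]
wrist_force: [-0.6, 0.1, -1.8]
finger_gap: 17.3
```

Free so far, about 1.8 mm above the expected seat.

{"method": "jog_arm", "body": {"deltas": "0 0 0.5 0 10; 0 0 1 0 10; 0 0 1 0 10; 0 0 1.5 0 10; 0 0 1.5 0 10; 0 0 2 0 10; 0 0 2 0 10; 0 0 2.3 0 10; 0 0 2.3 0 10; 0 0 2.3 0 10"}}

```text
clock: 11.75
eef_pos: [465.6, 33.7, 120.4]
eef_rot: [3.141, 0.0, 1.571]
wrist_force: [-0.9, -0.2, 4.2]
finger_gap: 17.2
```

```bash
python3 look.py p3 466 33.5
```

```text
[465.59  33.66 120.38] [3.1412 0.     1.5708] [-0.91 -0.2   4.21] 17.2
```

View pics/p3.png

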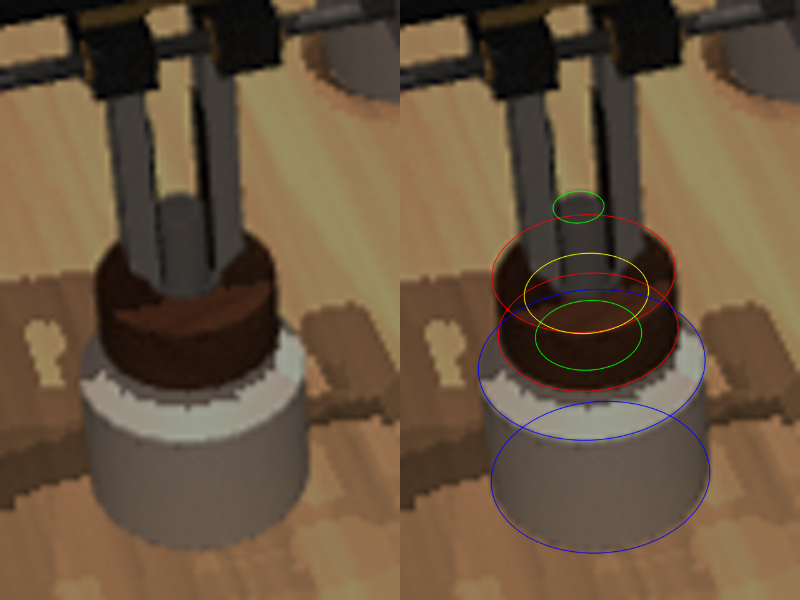

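Contact of about 6 N at TCP z = 120.4 (seat predicted at 120.7), so it's seated. In the picture the lid rests just above the shoulder, level. Releasing.

{"method": "jog_arm", "body": {"deltas": "0 0 0 0 22; 0 0 0 0 30; 0 0 0 0 45; 0 0 0 0 60; 0 0 0 0 75; 0 0 0 0 88; 0 0 0 0 92; 0 0 0 0 92; 0 0 0 0 92; 0 0 0 0 92"}}

```text
clock: 13.1
eef_pos: [465.5, 33.6, 120.1]
eef_rot: [3.142, 0.0, 1.571]
wrist_force: [0.7, 0.2, -0.6]
finger_gap: 91.6
```

```bash
python3 look.py p4 466 33.5; python3 - <<'E'
from fit import *
f=np.load("p4side.npz")["p"]
def sh(l,b): print(l,b[0].round(2),"top8 mean",b[:8,1:].mean(0).round(2))
sh("knob",grid("side",f,lambda x,y:[(circ(x,y,132,9),allp)],466,33))
sh("olid bot",grid("side",f,lambda x,y:[(circ(x,y,74,33),low)],466,33))
sh("olid top",grid("side",f,lambda x,y:[(circ(x,y,102,33),allp)],466,33))
sh("cad",grid("side",f,lambda x,y:[(circ(x,y,0,42),low),(circ(x,y,58,42),low)],466,33))
E
```

```text
[465.47  33.63 120.15] [3.1416 0.     1.5707] [ 0.66  0.16 -0.6 ] 91.6
knob [ 42.15 465.5   31.5 ] top8 mean [465.75  31.5 ]
olid bot [ 59.09 466.5   32.5 ] top8 mean [466.31  32.38]
olid top [ 49.12 465.5   30.5 ] top8 mean [465.62  30.62]
cad [ 40.7 466.   33. ] top8 mean [466.12  33.12]
```

View pics/p4.png

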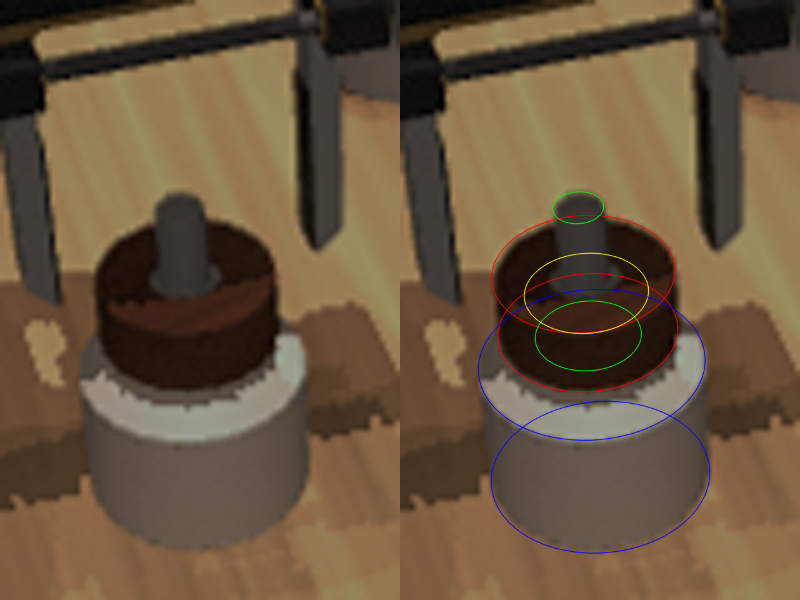

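Knob released. The lid pair sits level and concentric (knob top ~(180,208), lid ~(186,280) in the left panel), and both jaws are well outside the lid. Descending around the outer lid, then closing.

{"method": "jog_arm", "body": {"deltas": "-0.8 0.2 4 0 92; -0.8 0.2 9 0 92; -0.8 0.2 15 0 92; -0.8 0.2 20 0 92; -0.8 0.2 25 0 92; -0.8 0.2 28 0 92; -0.8 0.2 28 0 92; -0.8 0.2 28 0 85; -0.8 0.2 28 0 78; -0.8 0.2 28 0 74", "squeeze": 8}}

```text
clock: 14.45
eef_pos: [465.7, 32.8, 92.3]
eef_rot: [3.141, -0.0, 1.571]
wrist_force: [0.4, 0.2, -0.8]
finger_gap: 74.6
```

```bash
python3 look.py p5 466 33.5
```

```text
[465.71  32.82  92.26] [ 3.1414 -0.      1.5707] [ 0.37  0.16 -0.78] 74.6
```

View pics/p5.png

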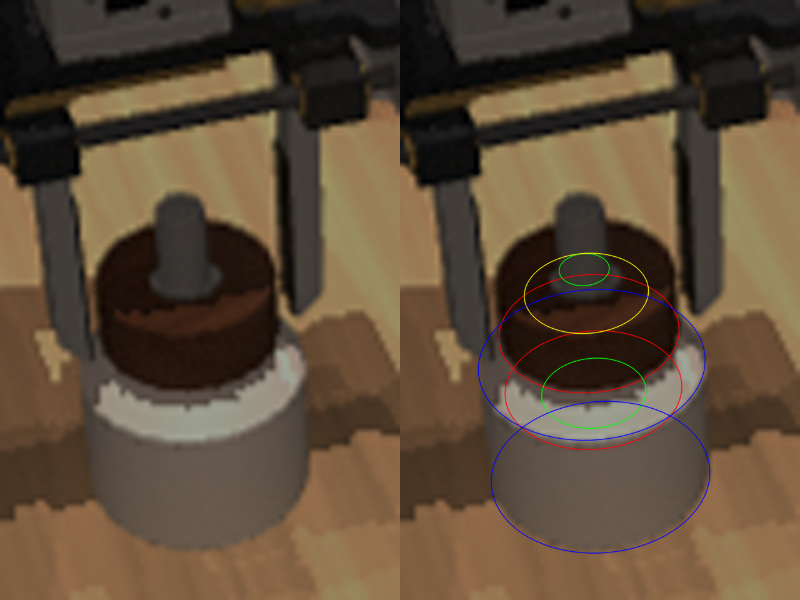

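Jaws are on either side of the lid wall (left tip ~(85,350), right ~(305,310)), clear of the shoulder. Closing gently.

{"method": "jog_arm", "body": {"deltas": "0 0 0 0 71; 0 0 0 0 69; 0 0 0 0 67; 0 0 0 0 66; 0 0 0 0 64; 0 0 0 0 62; 0 0 0 0 60; 0 0 0 0 60; 0 0 0 0 60; 0 0 0 0 60", "squeeze": 8}}

```text
clock: 15.8
eef_pos: [465.7, 32.8, 92.1]
eef_rot: [-3.142, -0.0, 1.571]
wrist_force: [0.6, -0.4, -1.2]
finger_gap: 64.8
```

{"method": "jog_arm", "body": {"deltas": "0 0 -1 0 60; 0 0 -3 0 60; 0 0 -6 0 60; 0 0 -9 0 60; 0 0 -12 0 60; 0 0 -16 0 60; 0 0 -20 0 60; 0 0 -23 0 60; 0 0 -25 0 60; 0 0 -25 0 60", "squeeze": 10}}

```text
clock: 17.05
eef_pos: [465.7, 32.8, 117.2]
eef_rot: [3.141, 0.0, 1.571]
wrist_force: [-0.4, -0.4, -1.3]
finger_gap: 64.5
```

```bash
python3 look.py p6 466 33.5
```

```text
[465.7   32.82 117.23] [3.1414 0.     1.5708] [-0.38 -0.43 -1.29] 64.5
```

View pics/p6.png

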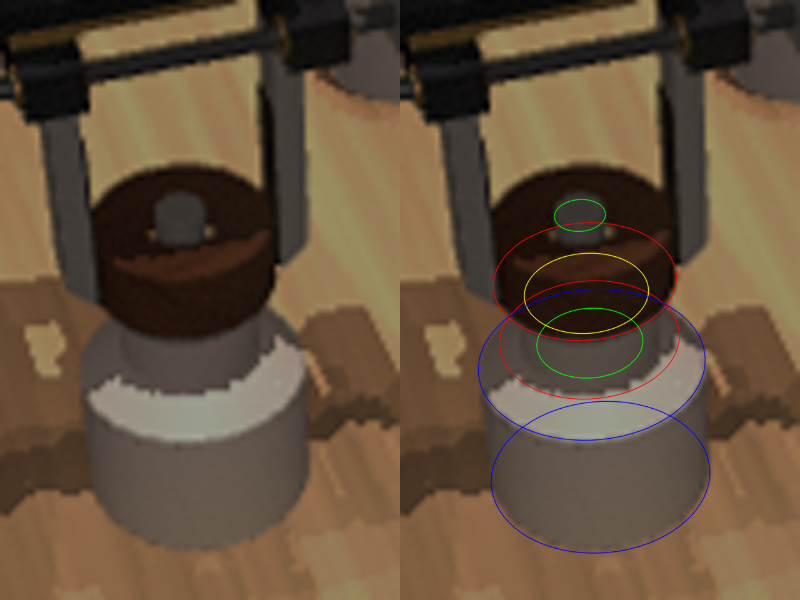

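The outer lid rises alone: the knob top is still at (180,200), and the lid is level with the knob centred in its hole. Lifting 75 mm more.

{"method": "jog_arm", "body": {"deltas": "0 0 -4 0 60; 0 0 -10 0 60; 0 0 -18 0 60; 0 0 -27 0 60; 0 0 -36 0 60; 0 0 -45 0 60; 0 0 -54 0 60; 0 0 -63 0 60; 0 0 -70 0 60; 0 0 -75 0 60"}}

```text
clock: 18.4
eef_pos: [465.7, 32.8, 192.6]
eef_rot: [3.141, 0.0, 1.571]
wrist_force: [0.7, -0.6, -1.0]
finger_gap: 64.7
```

{"method": "jog_arm", "body": {"deltas": "0 0 0 0 60; 0 0 0 0 60; 0 0 0 0 60; 0 0 0 0 60; 0 0 0 0 60; 0 0 0 0 60; 0 0 0 0 60; 0 0 0 0 60; 0 0 0 0 60; 0 0 0 0 60"}}

```text
clock: 19.65
eef_pos: [465.6, 32.9, 192.2]
eef_rot: [3.142, -0.0, 1.571]
wrist_force: [0.3, -0.4, -1.6]
finger_gap: 64.8
```

```bash
sed -i 's/(240,320,160,280)/(240,330,120,270)/' look.py; python3 look.py p7 466 33.5;  python3 - <<'E'
from fit import *
f=np.load("p7side.npz")["p"]
def sh(l,b): print(l,b[0].round(2),"top8 mean",b[:8,1:].mean(0).round(2))
sh("knob",grid("side",f,lambda x,y:[(circ(x,y,132,9),allp)],466,33))
sh("flange",grid("side",f,lambda x,y:[(circ(x,y,98,28.5),low)],466,33))
sh("cad",grid("side",f,lambda x,y:[(circ(x,y,0,42),low),(circ(x,y,58,42),low)],466,33))
E
```

```text
[465.65  32.86 192.16] [ 3.1416 -0.      1.5708] [ 0.32 -0.38 -1.59] 64.8
knob [ 45.36 465.5   31.  ] top8 mean [465.62  30.81]
flange [ 35.53 466.    32.5 ] top8 mean [465.75  32.5 ]
cad [ 39.9 466.   33. ] top8 mean [466.06  33.06]
```

View pics/p7.png

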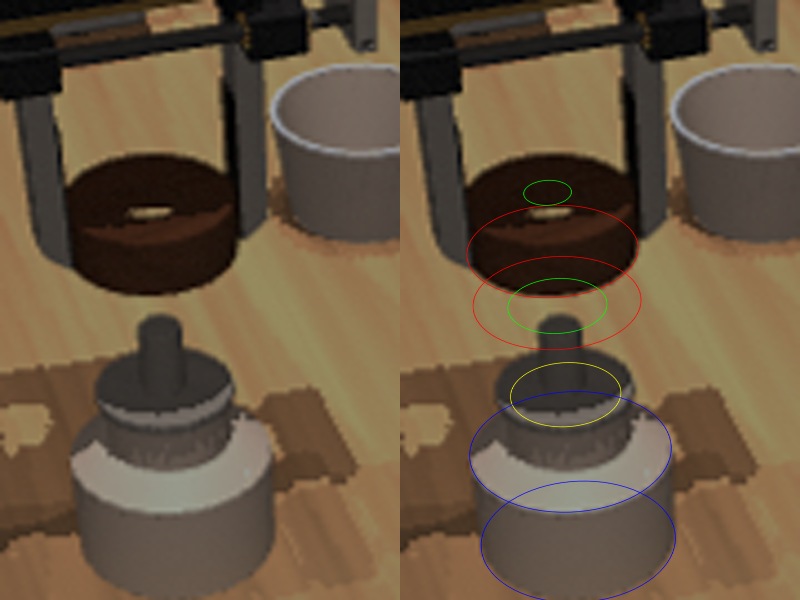

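The outer lid (150,225 in the left panel) is held level, clear above the knob. The inner lid's flange (165,390) is flat on the caddy neck. Signing off.

```bash
python3 -c "
from cell import workorder,manip
print(workorder.sign_off())"
```

```text
the job is handed in; nothing more can be done
None
```

The job is handed in. The pair was carried by the knob and seated in the caddy, and the outer lid was then lifted alone straight up. The arm now holds it level and still, about 100 mm above where it sat, with its lower edge at about 174 mm. The hand-in returned no verdict.

- **Seating:** about 6 N at contact, at TCP z 120.4 mm against a predicted 120.7 mm. The knob was then let go.
- **Last camera check:** the inner lid's flange is flat on the rim. The flange fit is within about 1 mm of the caddy axis. The knob-top fit sits about 2 mm off in y, on a view where fits of one object scatter by 1–3 mm.
- **Caddy:** it shows no movement beyond that scatter. The arm stayed clear of the other things; I did not re-measure them.
- **Grip:** finger gap 64.8 mm, clock 19.65 s at the last move.
- **Disagreement:** the two cameras differed by 2–3 mm in y before the grasp. I used relative measurements and split the remaining 1.4 mm. During the final stages only the side view was checked, because the arm had blocked the top camera's view at the trivet.

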